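Rub the edge of an off-centre disc as the sprung turntable brings it back

TASK

Pick up the eraser and, holding it, push the turntable's peg round anticlockwise (seen from above) until the turntable is fully wound, then let the peg go. While the turntable runs back by its own spring, hold the eraser against the edge of the off-centre wooden disc, on the side facing the robot, following it in and out with a light, steady push of about 3 newtons, so that it neither leaves the edge nor stops the turntable nor lets it slam home. Finish when the turntable is back home, with the gripper still holding the eraser pressed lightly against the disc's edge; leave the cup alone.

Things in the scene. Friction and masses are not known exactly. Their poses are not given: they have to be found in the camera images.
- eraser: Hard silicone eraser, a 26 x 40 x 75 mm block (its x, y, z), 90 g, loose, standing on its small end on the sheet. Origin: centre of its underside; z up. Gripped from above across the 40 mm (its y) by its upper 45 mm, it leaves 30 mm below the fingertips to rub with a broad 40 x 75 mm face.
- stand: Fixed grey base of the turntable, 250 x 170 mm plate, its place and yaw vary. Origin: on the sheet, under the axle when the carriage is at 0. Its +x points away from the robot, along the carriage's rods; its -x is the side facing the robot.
- carriage (a joint): Travel (m) of the carriage that bears the turntable, along the stand's +x, 0 to 0.05; 0 at rest. A spring of 300 N/m (no preload) pushes it back to 0, damping 30 N s/m, moving mass 1.9 kg nominal. A steady push on the disc along the stand's +x is therefore 300 N/m times this value: 3 N is 10 mm.
- wheel (a joint): Turntable angle (rad) on the carriage, anticlockwise from above positive; 0 = home stop, 3.9 = fully wound stop. A spring drives it back with 0.17 N m at 0 rising to 0.20 N m at 3.9; viscous damping 0.22 N m s/rad, inertia (with flywheel) about 0.11 kg m2: time constant 0.5 s, free run-back 0.8 to 0.9 rad/s. Rubbing brakes it.
- axle (a point): Point on the turntable's axis, 85 mm above the sheet, level with the disc's top face; moves with the carriage.
- disc: Round varnished wooden disc, radius 100 mm, 35 mm thick, fixed on the turntable 15 mm off the axle: at wheel angle q its centre lies at q - 0.3 rad about the axle from the stand's +x. Origin: centre of its underside, 50 mm above the sheet (top at 85; the plate below it is 80 mm in radius). Eraser on wood: friction about 0.45, so 4 N or more may stop the turntable.
- peg_top (a point): Centre of the top, 120 mm above the sheet, of the upright steel peg of 9 mm radius, which stands up 35 mm out of the disc's top, 68 mm from the axle. At wheel angle q it lies at the angle q - 0.55 rad about the axle from the stand's +x; fully wound it is on the stand's -x side.
- cup: Green ceramic cup, 72 mm across its rim, 85 mm tall, standing on the sheet left of the turntable; origin at the centre of its underside. Not to be touched.
There are look-alikes about, which are no part of the job. Of the things like the eraser, leave any that is turquoise; of the rest the smaller one is meant.

How it is judged:
On the way, in this order (a step that is already met when the one before it is completed fails the run):
1. with the eraser in the gripper, the turntable has been wound past 3.65 rad (value of joint wheel above 3.65 rad and contact force between the fingers and eraser above 1 N), for 0.1 s.
2. as the turntable runs back, faster than 0.05 rad/s, the held eraser presses on the disc's edge with 1 to 6 N for 4.5 s on end (contact force between eraser and disc between 1 and 6 N and height (world z) of eraser between 0.02 and 0.075 m and contact force between the fingers and eraser above 1 N and x of eraser in the frame of stand below -0.07 m and velocity of joint wheel below -0.05 rad/s and value of joint wheel above 0.05 rad), for 4.5 s.
At the end, for the whole second after the job is handed in: The turntable is at its home stop (below 0.08 rad) and at rest; the gripper holds the eraser still, its underside 20 to 75 mm above the sheet, pressing on the edge of the disc, on the side facing the robot, with 1 to 6 N (contact force between eraser and disc between 1 and 6 N and height (world z) of eraser between 0.02 and 0.075 m and contact force between the fingers and eraser above 1 N and x of eraser in the frame of stand below -0.07 m and value of joint wheel below 0.08 rad and velocity of joint wheel above -0.1 rad/s and linear speed of eraser below 0.03 m/s); the arm keeps its last pose, push and grip.
It fails at once if the eraser is pushed into the disc with more than 15 N (contact force between eraser and disc above 15 N).
It fails at once if the turntable slams into its home stop (faster than 0.62 rad/s in the last 0.1 rad) (value of joint wheel below 0.1 rad and velocity of joint wheel below -0.62 rad/s).
It fails at once if the cup is moved by more than 20 mm (distance of cup from where it was at the start of the episode above 0.02 m).
It also fails if it takes over 64 s, if anything falls off the work surface, if the arm or the gripper's body presses on something with over 40 N, if the wrist force passes 120 N, or if a joint passes its speed limit or range.

ROBOT

A 6-joint arm with a two-finger parallel gripper is mounted at the origin on the work surface. World frame = base frame: x ahead of the robot, y to its left, z up, the work surface at z = 0. Lengths are in m, angles in rad, forces in N, time in s.
With the tool pointing down it reaches from about 0.375 to 0.975 m from the base axis. Payload 3.8 kg.
Tool frame: the origin (TCP) lies at the centre of the arm's flange, where the gripper is bolted on; the fingertips stand 173 mm ahead of it and the grasp point (between the pads) lies 155 mm ahead of it (bot.tip_reach is the distance from the TCP to the fingertips, in m); z points along the fingers, y is the line along which they close (so a half turn about z gives the same grasp; the last joint's range is limited). The gripper opens to 85 mm and grips with 20 to 120 N. Pads are 22 mm wide; open, the fingers measure 114 mm over their backs; the gripper's body (76 mm by 85 mm) begins 54 mm behind the grasp point. The pads swing forward as they close: fully open they stand 13 mm farther back than shut.
Start: joints at [1.173, 0.264, 1.604, -0, 1.274, -0.037], TCP at [0.238, 0.632, 0.405] pointing down, gripper open.
Joint ranges: [-2.63, 2.63], [-0.94, 2.18], [0.31, 2.57], [-1.31, 4.45], [0, 2.66], [-2.55, 2.55]. Speed limits (rad/s): [2.57, 2.57, 3.14, 3.14, 3.14, 3.14].

INTERFACE

Orientations are given as a rotation vector (axis times angle).
In Python, from workcell import bot gives the robot as it stands.
- The arm moves only by the tool drive_tool, never from a script. Its arguments are lists of equal length, an entry for each row: "claw": the finger opening in mm, from 0 to 85.4; "slide": the shift along the world's x, y, z each as a share of 0.5 m, from -1 to 1, a list of three; "yaw": the turn about the world's z as a share of 180 degrees, from -1 to 1. A call has 1 to 8 rows; each row is the pose to reach, as a shift and turn from the pose commanded when the call began, turning the shorter way round; what a row does not reach only later rows make up. A row lasts 1/12 s, in which the tool goes at most 41.7 mm and 7.16 degrees, less where a joint would pass 70% of its speed; a pose out of reach is approached as far as the arm can. A call with a number of a shift or a turn outside -1 to 1 is refused whole. A call with a gripper value outside its range is refused whole. The fingers move at their own pace and stop on an object; "newtons" is the grip in N (left out, the last holds). Time passes only in rows, so rows that repeat a pose let the fingers close. It gives the time, the measured TCP pose, the force, the opening and the grip force at its end, in the units of the state.
- bot.read_state(): the state, without advancing time (a new reading comes with each control period).
- bot.read_camera(name): name is "side" or "top" or "wrist"; returns a dict with "color" (400x640x3 uint8, red, green, blue), "depth" (400x640 float32, m along the optical axis (not along the pixel's ray), 0 where there is no reading), "mtx" (3x3 intrinsics, pixels), "eye" and "rotation" of the camera in the world. Camera axes: x right, y up, looking along -z (the intrinsics and any distortion apply to the point x, -y, -z); pixel columns grow to the right and rows downward; lengths in m; the calibration is good to about 2 mm. A picture is of the moment at which its call begins.
- bot.finish_job(): hands the job in; it is judged then, once.
The state is a dict: "time": time; "q": joint angles; "joint_vel": joint speeds; "joint_torque": joint torques, N m; "tool_pos": TCP position; "tcp_rot": TCP orientation; "wrist_force": force on the tool from outside, world axes, zero at the start; "torque": the same for the moment, N m; "width": opening from 0.0 (shut) to 1.0 (fully open); "grip_force": force on a finger pad.
Only numpy, scipy, OpenCV 4.12 (cv2) and the standard library are available. Lean on these libraries where they do the work, as an engineer would, in place of code of your own. Each camera call takes 0.05 s, during which the arm holds its last target. There are 200 camera calls.

## Working session

There is one attempt and no reset: what is moved stays moved. The work goes in short steps, Python scripts to look and compute and a tool call to move; the robot and the scene stay as the last step left them, time stands still between calls to the robot, and variables do not carry over. Pictures are saved under pics/ and viewed, at most 10 in all, crops included, and the job is handed in when it is done.

Besides the shell and the picture viewer there is one more tool, called after ">>>" as a command line: name --pt "numbers of a row" for each row, then --argument value for the rest. drive_tool: Moves the arm, as the interface text tells. Shift numbers are shares of 0.5 m and turn numbers shares of 180 degrees, none past 1 either way. Its arguments: {"type":"object","properties":{"claw":{"type":"array","items":{"type":"number"}},"slide":{"type":"array","items":{"type":"array","items":{"type":"number"}}},"yaw":{"type":"array","items":{"type":"number"}},"newtons":{"type":"number"}},"required":["claw","slide","yaw"]}

```bash
ls; mkdir -p pics
python3 - <<'E'
from workcell import bot
import cv2,numpy as np,pickle
D={}
for n in ("top","side"):
    c=bot.read_camera(n); D[n]=c
    cv2.imwrite(f"pics/{n}0.png",c["color"][:,:,::-1]); print(n,c["mtx"].tolist(),np.round(c["eye"],3),np.round(c["rotation"],3).tolist(),[k for k in c])
pickle.dump(D,open("d0.pkl","wb"))
print(bot.read_state())
E
```

```text
pics
top [[379.8879336729476, 0.0, 318.2602108870406], [0.0, 379.8879336729476, 205.47401304273305], [0.0, 0.0, 1.0]] [ 0.405 -0.022  0.921] [0.17, -0.135, -1.595] ['color', 'depth', 'mtx', 'eye', 'rotation']
side [[394.16022760291804, 0.0, 316.2871480791186], [0.0, 394.16022760291804, 198.70857213771788], [0.0, 0.0, 1.0]] [ 0.362 -0.791  0.862] [0.805, -0.084, -0.255] ['color', 'depth', 'mtx', 'eye', 'rotation']
{'time': 0.1, 'q': array([ 1.17307793e+00,  2.64714243e-01,  1.60523841e+00, -1.65944533e-06,
        1.27368568e+00, -3.69001772e-02]), 'joint_vel': array([ 0.00095834, -0.00197366, -0.00308455, -0.00048813, -0.00038631,
       -0.00037166]), 'joint_torque': array([ 3.75986610e-04, -5.16713548e+01, -3.68589664e+01, -1.32765472e-04,
        6.43863226e-03, -8.33550359e-06]), 'tool_pos': array([0.23818747, 0.63125737, 0.40346108]), 'tcp_rot': array([-0.56362254, -3.09017198,  0.00313786]), 'wrist_force': array([-0.76179892, -0.70371793,  0.38617089]), 'torque': array([ 0.01913211, -0.03313484,  0.013302  ]), 'grip_force': 0.0, 'width': 1.0023458618706982}
```

View pics/top0.png

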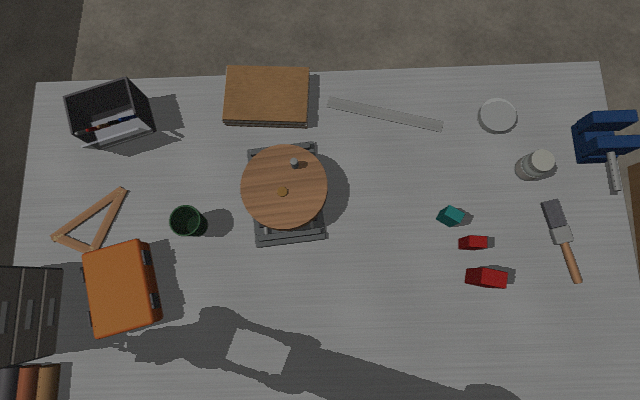

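View pics/side0.png

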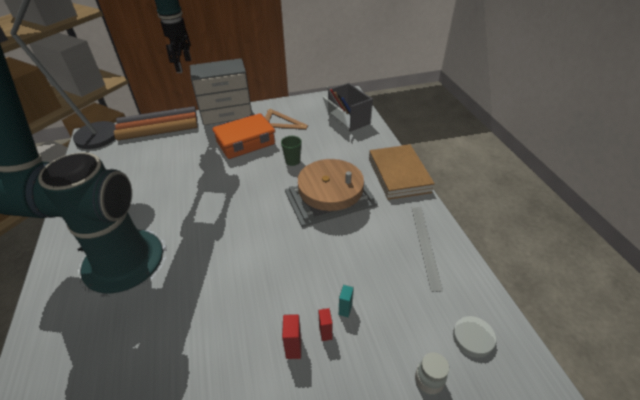

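The top view shows the disc around (284,187), with the brass axle at (282,191), the peg at (294,162) and the cup at (187,221). There are three eraser-like things: turquoise (450,215), a small red one (473,242) and a big red one (487,278). Turquoise is excluded, and the smaller of the rest is the red at (473,242); in the side view it is at (325,324). I'll confirm with a crop and measure.

```bash
cat > h.py <<'E'
import numpy as np,cv2,pickle
from scipy.spatial.transform import Rotation as R
def ray(c,uv):
    uv=np.atleast_2d(np.asarray(uv,float)); K=c["mtx"]
    d=np.c_[(uv[:,0]-K[0,2])/K[0,0],-(uv[:,1]-K[1,2])/K[1,1],-np.ones(len(uv))]
    rot=np.asarray(c["rotation"]); M=R.from_rotvec(rot) if rot.ndim==1 else R.from_matrix(rot)
    return np.asarray(c["eye"]),M.apply(d)
def plane(c,uv,z):
    o,d=ray(c,uv); return o+d*((z-o[2])/d[:,2])[:,None]
def cloud(c,mask):
    v,u=np.nonzero(mask&(c["depth"]>0)); o,d=ray(c,np.c_[u,v])
    return o+d*c["depth"][v,u][:,None]
def tri(a,ua,b,ub):
    (o1,d1),(o2,d2)=ray(a,ua),ray(b,ub); d1,d2=d1[0],d2[0]
    s=np.linalg.lstsq(np.c_[d1,-d2],o2-o1,rcond=None)[0]
    p,q=o1+s[0]*d1,o2+s[1]*d2; return (p+q)/2,np.linalg.norm(p-q)
def red(c):
    h=cv2.cvtColor(c["color"],cv2.COLOR_RGB2HSV); return ((h[...,0]<6)|(h[...,0]>172))&(h[...,1]>150)&(h[...,2]>50)
E
python3 - <<'E'
from h import *
D=pickle.load(open("d0.pkl","rb"))
for n in D:
    c=D[n]; nl,L,st,ce=cv2.connectedComponentsWithStats(red(c).astype(np.uint8))
    for i in range(1,nl):
        if st[i,4]<100: continue
        P=cloud(c,L==i); zt=np.percentile(P[:,2],97)
        T=P[P[:,2]>zt-.006]
        r=cv2.minAreaRect((T[:,:2]*1000).astype(np.float32))
        print(n,np.round(ce[i]),st[i,4],"ztop",zt.round(4),len(T),"rect mm",np.round(r[0],1),np.round(r[1],1),round(r[2],1))
c=D["top"]
im=cv2.resize(c["color"][195:300,425:525,::-1],None,fx=5,fy=5,interpolation=cv2.INTER_CUBIC)
cv2.imwrite("pics/crop1.png",im)
im=cv2.resize(c["color"][130:255,160:345,::-1],None,fx=4,fy=4,interpolation=cv2.INTER_CUBIC)
cv2.imwrite("pics/crop2.png",im)
E
```

```text
top [473. 242.] 319 ztop 0.0772 209 rect mm [ 479.1 -353.4] [39.5 25.5] 84.6
top [486. 277.] 697 ztop 0.1037 420 rect mm [ 399.7 -369.4] [53.5 34.8] 76.0
side [325. 321.] 226 ztop 0.0774 161 rect mm [ 477.8 -359.9] [37.  22.5] 84.6
side [291. 327.] 357 ztop 0.104 339 rect mm [ 399.6 -374.9] [50.5 31.4] 77.0
```

View pics/crop1.png

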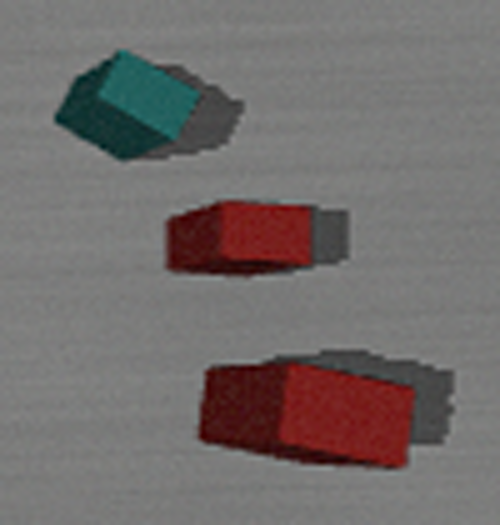

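View pics/crop2.png

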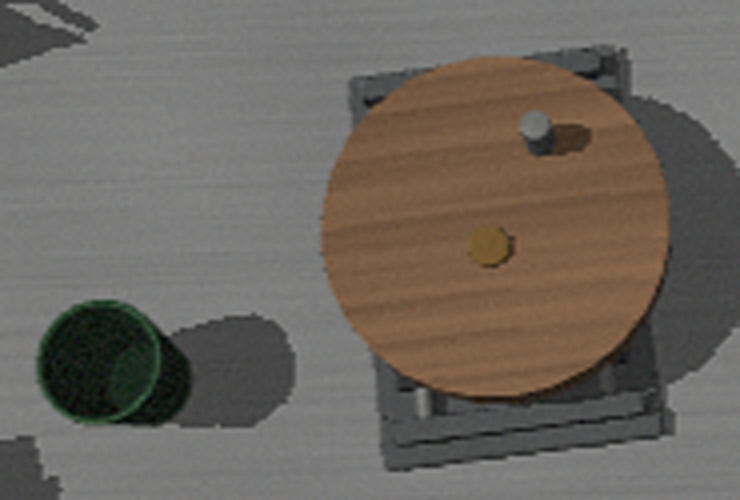

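The crop confirms it: the small red block at crop (260,235) has a top of 39.5 x 25.5 mm at z about 77 mm. The other red is 53 x 35 x 104 mm, and the third is turquoise. The second crop shows the axle cap at (490,245) and the peg top at (536,125). Next I'll measure the turntable, cup and turquoise block.

```bash
cat > m.py <<'E'
from h import *
D=pickle.load(open("d0.pkl","rb"))
t,s=D["top"],D["side"]
def comp(c,m,near,r=40):
    n,L,st,ce=cv2.connectedComponentsWithStats(m.astype(np.uint8)); 
    ok=[i for i in range(1,n) if st[i,4]>8 and np.hypot(*(ce[i]-near))<r]; i=max(ok,key=lambda i:st[i,4]); return L==i,ce[i],st[i,4]
def H(c): return cv2.cvtColor(c["color"],cv2.COLOR_RGB2HSV).astype(int)
for n,c,pd in (("top",t,(284,187)),("side",s,(331,182))):
    h=H(c); wood=(h[...,0]>5)&(h[...,0]<18)&(h[...,1]>70)
    m,ce,a=comp(c,wood,pd); P=cloud(c,m); zt=np.median(P[:,2]); T=P[abs(P[:,2]-zt)<.006]
    (x,y),r=cv2.minEnclosingCircle(T[:,:2].astype(np.float32)*1000)
    print(n,"disc z",zt.round(4),"circle",x,y,r,"centroid",T.mean(0).round(4))
    br=(h[...,0]>=15)&(h[...,0]<28)&(h[...,1]>130)
    try:
        m2,c2,a2=comp(c,br,(282,191) if n=="top" else (326,178),12); print(" brass",c2,a2,plane(c,c2,.087))
    except Exception as e: print(" brass?",e)
    gp=(h[...,1]<60)&(h[...,2]>95)
    m3,c3,a3=comp(c,gp&(c["depth"]>0)&cv2.circle(np.zeros(m.shape,np.uint8),(294,162) if n=="top" else (348,176),8,1,-1).astype(bool),(294,162) if n=="top" else (348,176),8)
    P=cloud(c,m3); print(" peg",c3,a3,"zmax",P[:,2].max(),plane(c,c3,.12))
    gr=(h[...,0]>55)&(h[...,0]<78)&(h[...,1]>90); m4,c4,a4=comp(c,gr,(187,221) if n=="top" else (291,150),30)
    P=cloud(c,m4);zt=np.percentile(P[:,2],95); P=P[P[:,2]>zt-.008]; print(" cup z",zt,cv2.minEnclosingCircle(P[:,:2].astype(np.float32)*1000))
    tq=(h[...,0]>80)&(h[...,0]<98)&(h[...,1]>110); m5,c5,a5=comp(c,tq,(450,215) if n=="top" else (346,300),30)
    P=cloud(c,m5);zt=np.percentile(P[:,2],95);P=P[P[:,2]>zt-.006];print(" turq",zt,cv2.minAreaRect(P[:,:2].astype(np.float32)*1000))
# stand plate corners / edges from top depth
h=H(t); v,u=np.mgrid[120:255,235:340]; 
P=cloud(t,np.pad(np.ones((135,105),bool),((120,145),(235,300))))
T=P[(P[:,2]>.004)&(P[:,2]<.046)]; print("stand z hist",np.histogram(T[:,2],bins=8))
r=cv2.minAreaRect(T[:,:2].astype(np.float32)*1000); print("stand rect",r)
E
python3 m.py
```

```text
top disc z 0.0852 circle 618.35791015625 72.86958312988281 100.14946746826172 centroid [0.6154 0.0727 0.0852]
 brass [281.62962963 191.24691358] 81 [[0.60379687 0.07680861 0.087     ]]
 peg [293.07894737 160.63157895] 38 zmax 0.12296949078224395 [[0.66436493 0.046978   0.12      ]]
 cup z 0.0860772586165297 ((541.4593505859375, 275.98406982421875), 26.347942352294922)
 turq 0.07682138705138618 ((542.2890625, -309.01068115234375), (39.006370544433594, 26.529897689819336), 57.835453033447266)
side disc z 0.0846 circle 617.7222900390625 70.66156768798828 101.60635375976562 centroid [0.6133 0.0621 0.0849]
 brass [325.31428571 177.91428571] 35 [[0.60335519 0.07617639 0.087     ]]
 peg [348.    172.875] 16 zmax 0.12241486546569869 [[0.66267243 0.04221517 0.12      ]]Traceback (most recent call last):
  File "m.py", line 20, in <module>
    gr=(h[...,0]>55)&(h[...,0]<78)&(h[...,1]>90); m4,c4,a4=comp(c,gr,(187,221) if n=="top" else (291,150),30)
                                                           ~~~~^^^^^^^^^^^^^^^^^^^^^^^^^^^^^^^^^^^^^^^^^^^^^^
  File "m.py", line 6, in comp
    ok=[i for i in range(1,n) if st[i,4]>8 and np.hypot(*(ce[i]-near))<r]; i=max(ok,key=lambda i:st[i,4]); return L==i,ce[i],st[i,4]
                                                                             ~~~^^^^^^^^^^^^^^^^^^^^^^^^^
ValueError: max() iterable argument is empty
```

```bash
sed -i 's/^    gr=/    if n=="side": continue\n    gr=/' m.py; python3 m.py | tail -3
```

```text
stand z hist (array([187, 849, 138, 200, 501,  84,  72,  67]), array([0.00400192, 0.00921306, 0.0144242 , 0.01963534, 0.02484648,
       0.03005762, 0.03526876, 0.0404799 , 0.04569104]))
stand rect ((635.613037109375, 74.79090881347656), (342.85723876953125, 252.86244201660156), 1.2280514240264893)
```

>>> drive_tool --claw '[85,85,85,85,85,85,85,85]' --pt "0.62 -0.86 0" --pt "0.62 -0.86 0" --pt "0.62 -0.86 0" --pt "0.62 -0.86 0" --pt "0.62 -0.86 0" --pt "0.62 -0.86 0" --pt "0.62 -0.86 0" --pt "0.62 -0.86 0" --yaw '[0.084,0.084,0.084,0.084,0.084,0.084,0.084,0.084]' --newtons 80

```text
time: 0.77
tool_pos: [0.4338, 0.3592, 0.4043]
tcp_rot: [-0.152, -3.137, 0.001]
wrist_force: [0.4, 0.0, 0.6]
width: 0.996
grip_force: 0.0
```

>>> drive_tool --claw '[85,85,85,85,85,85,85,85]' --pt "0.06 -0.9 0" --pt "0.06 -0.9 0" --pt "0.06 -0.9 0" --pt "0.06 -0.9 0" --pt "0.06 -0.9 0" --pt "0.06 -0.9 0" --pt "0.06 -0.9 0" --pt "0.06 -0.9 0" --yaw '[0,0,0,0,0,0,0,0]'

```text
time: 1.43
tool_pos: [0.4547, 0.0267, 0.4045]
tcp_rot: [0.152, 3.138, 0.0]
wrist_force: [0.0, -0.0, -1.0]
width: 0.997
grip_force: 0.0
```

>>> drive_tool --claw '[85,85,85,85,85,85,85,85]' --pt "0.05 -0.76 0" --pt "0.05 -0.76 0" --pt "0.05 -0.76 0" --pt "0.05 -0.76 0" --pt "0.05 -0.76 0" --pt "0.05 -0.76 0" --pt "0.05 -0.76 0" --pt "0.05 -0.76 0" --yaw '[0,0,0,0,0,0,0,0]'

```text
time: 2.1
tool_pos: [0.4767, -0.3061, 0.4042]
tcp_rot: [-0.153, -3.137, -0.001]
wrist_force: [1.2, -0.0, -0.0]
width: 0.993
grip_force: 0.0
```

```bash
cat > w.py <<'E'
from workcell import bot
from h import *
import sys
c=bot.read_camera("wrist"); pickle.dump(c,open("w.pkl","wb")); s=bot.read_state()
print(s["time"],s["tool_pos"].round(4),s["wrist_force"].round(2))
nl,L,st,ce=cv2.connectedComponentsWithStats(red(c).astype(np.uint8))
for i in range(1,nl):
    if st[i,4]<150: continue
    P=cloud(c,L==i); zt=np.percentile(P[:,2],90); T=P[abs(P[:,2]-zt)<.006]
    r=cv2.minAreaRect((T[:,:2]*1000).astype(np.float32)); print(ce[i].round(),st[i,:4],st[i,4],zt.round(4),np.round(r[0],1),np.round(r[1],1),round(r[2],1))
cv2.imwrite("pics/"+sys.argv[1],c["color"][:,:,::-1])
E
python3 w.py w1.png
python3 - <<'E'
from h import *
t=pickle.load(open("d0.pkl","rb"))["top"]
M=np.zeros((400,640),bool); M[120:255,235:340]=1
P=cloud(t,M); T=P[(P[:,2]>.006)&(P[:,2]<.045)]
# keep plate rows by neighbourhood: print x/y extents in the stand axes for yaw hypotheses
T=T[np.hypot(*(T[:,:2]-[.604,.077]).T)<.16]
for a in range(-2,11,1):
    q=(T[:,:2]-[.604,.077])@R.from_euler('z',a,degrees=True).as_matrix()[:2,:2]
    print(a,np.percentile(q[:,0],[.5,1,99,99.5]).round(4),np.percentile(q[:,1],[.5,1,99,99.5]).round(4))
E
```

```text
2.15 [ 0.477  -0.3124  0.4042] [ 2.86 -5.59  0.51]
[241. 120.] [207  97  73  46] 2652 0.102 [ 400.6 -371.4] [53.2 34.2] 76.4
[272. 190.] [251 173  42  34] 1280 0.0756 [ 479.7 -356.4] [39.4 25.7] 84.9
-2 [-0.1175 -0.1151  0.1426  0.1449] [-0.0956 -0.0955  0.0959  0.0967]
-1 [-0.1165 -0.1144  0.1417  0.1439] [-0.0943 -0.094   0.0941  0.0947]
0 [-0.1154 -0.1137  0.1406  0.1429] [-0.0931 -0.0925  0.0922  0.0928]
1 [-0.1144 -0.1132  0.1394  0.1418] [-0.0918 -0.0909  0.0902  0.0908]
2 [-0.1133 -0.1125  0.1388  0.1407] [-0.0905 -0.0894  0.0881  0.0888]
3 [-0.1123 -0.1117  0.1382  0.1399] [-0.0891 -0.0881  0.0858  0.0868]
4 [-0.1116 -0.1109  0.1374  0.1391] [-0.0876 -0.087   0.0836  0.0849]
5 [-0.1108 -0.1103  0.1375  0.1383] [-0.0863 -0.0857  0.0824  0.0829]
6 [-0.1107 -0.1103  0.1376  0.1381] [-0.0857 -0.0852  0.0826  0.0831]
7 [-0.1115 -0.1109  0.1375  0.1389] [-0.0876 -0.0861  0.0837  0.0847]
8 [-0.1125 -0.1119  0.1379  0.1398] [-0.0896 -0.0882  0.0853  0.086 ]
9 [-0.1134 -0.1125  0.1385  0.1407] [-0.0916 -0.0902  0.0867  0.0875]
10 [-0.1145 -0.1135  0.1397  0.1416] [-0.0935 -0.0921  0.088   0.089 ]
```

>>> drive_tool --claw '[85,85,85,85,85,85,85,85]' --pt "0.005 -0.07 -0.02" --pt "0.005 -0.095 -0.06" --pt "0.005 -0.095 -0.12" --pt "0.005 -0.095 -0.18" --pt "0.005 -0.095 -0.24" --pt "0.005 -0.095 -0.24" --pt "0.005 -0.095 -0.24" --pt "0.005 -0.095 -0.24" --yaw '[0,0,0,0,0,0,0,0]'

```text
time: 2.82
tool_pos: [0.4803, -0.3517, 0.2859]
tcp_rot: [0.152, 3.137, -0.001]
wrist_force: [-0.6, -0.6, 1.3]
width: 0.998
grip_force: 0.0
```

```bash
python3 w.py w2.png
```

```text
2.8667 [ 0.4807 -0.352   0.287 ] [-0.11  0.07  0.68]
[263. 101.] [210  59 109  84] 7443 0.102 [ 400.6 -371.6] [53.3 34.7] 76.5
[310. 216.] [280 186  60  59] 3157 0.0755 [ 479.6 -356.4] [39.1 25.7] 83.5
```

>>> drive_tool --claw '[85,85,85,85,85,30,30,30]' --pt "-0.002 -0.009 -0.02" --pt "-0.002 -0.009 -0.08" --pt "-0.002 -0.009 -0.13" --pt "-0.002 -0.009 -0.163" --pt "-0.002 -0.009 -0.163" --pt "-0.002 -0.009 -0.163" --pt "-0.002 -0.009 -0.163" --pt "-0.002 -0.009 -0.163" --yaw '[0,0,0,0,0,0,0,0]' --newtons 80

```text
time: 3.53
tool_pos: [0.4798, -0.357, 0.2055]
tcp_rot: [0.152, 3.135, -0.004]
wrist_force: [0.2, 0.6, -1.1]
width: 0.596
grip_force: 0.0
```

>>> drive_tool --claw '[30,30,30,30]' --pt "0 0 0" --pt "0 0 0" --pt "0 0 0" --pt "0 0 0" --yaw '[0,0,0,0]'

```text
time: 3.87
tool_pos: [0.4798, -0.3569, 0.2055]
tcp_rot: [0.152, 3.134, -0.004]
wrist_force: [0.1, -0.2, 6.7]
width: 0.461
grip_force: 80.8
```

```bash
cat > plan.py <<'E'
import numpy as np
YAW=np.radians(5.3); AX=np.array([.6036,.0766]); RP=.068
def rr(b):  # boundary of 26x40 block grown by the 9 mm peg, in direction b
    hx,hy,r=.013,.020,.009; d=np.array([np.cos(b),np.sin(b)])
    lo,hi=0,.06
    for _ in range(40):
        m=(lo+hi)/2; p=abs(m*d); e=np.hypot(*np.maximum(p-[hx,hy],0)); lo,hi=(m,hi) if e<r else (lo,m)
    return lo
def C(q,gap=0):
    f=q-.55; b=f+np.pi/2; p=RP*np.array([np.cos(f),np.sin(f)])-(rr(b)+gap)*np.array([np.cos(b),np.sin(b)])
    c,s=np.cos(YAW),np.sin(YAW); return AX+np.array([[c,-s],[s,c]])@p
if __name__=="__main__":
    print("start gap12",C(0,.012),"q0",C(0))
    q=np.r_[C(0,.012)*0]; qs=list(np.linspace(0,3.84,81)); P=[C(0,.012)]+[C(x) for x in qs]
    P=np.array(P)
    for k in range(0,len(P)-1,8):
        seg=(P[k+1:k+9]-P[k])/.5
        print("q%.2f"%qs[min(k+7,len(qs)-1)],P[min(k+8,len(P)-1)].round(4),[[round(a,3),round(b,3),0] for a,b in seg])
    print(np.linalg.norm(np.diff(P,axis=0),axis=1).max())
E
python3 plan.py
```

```text
start gap12 [0.64480823 0.0063503 ] q0 [0.65010868 0.01711623]
q0.34 [0.6675 0.0389] [[np.float64(0.011), np.float64(0.022), 0], [np.float64(0.016), np.float64(0.027), 0], [np.float64(0.022), np.float64(0.032), 0], [np.float64(0.027), np.float64(0.039), 0], [np.float64(0.033), np.float64(0.045), 0], [np.float64(0.037), np.float64(0.052), 0], [np.float64(0.042), np.float64(0.058), 0], [np.float64(0.045), np.float64(0.065), 0]]
q0.72 [0.6769 0.0658] [[np.float64(0.004), np.float64(0.007), 0], [np.float64(0.007), np.float64(0.014), 0], [np.float64(0.009), np.float64(0.02), 0], [np.float64(0.012), np.float64(0.027), 0], [np.float64(0.014), np.float64(0.034), 0], [np.float64(0.016), np.float64(0.041), 0], [np.float64(0.018), np.float64(0.047), 0], [np.float64(0.019), np.float64(0.054), 0]]
q1.10 [0.6777 0.0914] [[np.float64(0.001), np.float64(0.007), 0], [np.float64(0.002), np.float64(0.013), 0], [np.float64(0.002), np.float64(0.019), 0], [np.float64(0.003), np.float64(0.026), 0], [np.float64(0.003), np.float64(0.032), 0], [np.float64(0.003), np.float64(0.038), 0], [np.float64(0.003), np.
[... 2077 characters left out ...]
float64(-0.012), 0], [np.float64(-0.023), np.float64(-0.018), 0], [np.float64(-0.029), np.float64(-0.024), 0], [np.float64(-0.034), np.float64(-0.03), 0], [np.float64(-0.039), np.float64(-0.037), 0], [np.float64(-0.043), np.float64(-0.043), 0]]
q3.79 [0.5313 0.0922] [[np.float64(-0.004), np.float64(-0.007), 0], [np.float64(-0.008), np.float64(-0.013), 0], [np.float64(-0.011), np.float64(-0.02), 0], [np.float64(-0.014), np.float64(-0.027), 0], [np.float64(-0.017), np.float64(-0.034), 0], [np.float64(-0.019), np.float64(-0.041), 0], [np.float64(-0.021), np.float64(-0.047), 0], [np.float64(-0.023), np.float64(-0.054), 0]]
q3.84 [0.5306 0.0889] [[np.float64(-0.001), np.float64(-0.007), 0]]
0.012
```

>>> drive_tool --claw '[30,30,30,30,30,30,30,30]' --pt "0 0 0.05" --pt "0 0 0.12" --pt "0.03 0.08 0.2" --pt "0.06 0.16 0.28" --pt "0.1 0.24 0.33" --pt "0.14 0.32 0.33" --pt "0.18 0.4 0.33" --pt "0.2 0.46 0.33" --yaw '[0,0,0.01,0.03,0.061,0.061,0.061,0.061]'

```text
time: 4.53
tool_pos: [0.5667, -0.1554, 0.3679]
tcp_rot: [-0.147, 3.134, -0.002]
wrist_force: [0.9, -1.2, -1.0]
width: 0.458
grip_force: 80.6
```

>>> drive_tool --claw '[30,30,30,30,30,30,30,30]' --pt "0.03 0.06 0" --pt "0.07 0.14 0" --pt "0.11 0.22 0" --pt "0.14 0.29 0" --pt "0.15 0.31 0" --pt "0.15 0.31 -0.04" --pt "0.15 0.31 -0.08" --pt "0.15 0.31 -0.08" --yaw '[0,0,0,0,0,0,0,0]'

```text
time: 5.2
tool_pos: [0.6389, -0.0011, 0.3207]
tcp_rot: [0.15, -3.13, -0.001]
wrist_force: [-1.3, -0.9, -2.3]
width: 0.458
grip_force: 80.7
```

```bash
cat > look.py <<'E'
from workcell import bot
from h import *
import sys
D={}
for n in ("top","side"):
    D[n]=bot.read_camera(n)
s=bot.read_state(); print(s["time"],s["tool_pos"].round(4),s["tcp_rot"].round(3),s["wrist_force"].round(2))
pickle.dump(D,open("d1.pkl","wb"))
a=D["top"]["color"][110:260,220:440,::-1]; b=D["side"]["color"][80:230,250:470,::-1]
cv2.imwrite("pics/"+sys.argv[1],np.vstack([cv2.resize(x,None,fx=2,fy=2,interpolation=cv2.INTER_CUBIC) for x in (a,b)]))
for n,c in D.items():
    nl,L,st,ce=cv2.connectedComponentsWithStats(red(c).astype(np.uint8))
    for i in range(1,nl):
        if st[i,4]>25:
            P=cloud(c,L==i); print(n,ce[i].round(),st[i,4],P.min(0).round(4),P.max(0).round(4))
E
python3 look.py l1.png
```

```text
5.3 [ 0.6401 -0.0019  0.3243] [ 0.149 -3.135 -0.   ] [-0.02  0.77 -0.55]
top [489. 278.] 577 [ 0.3779 -0.3965  0.004 ] [ 0.42   -0.3399  0.105 ]
side [343. 177.] 130 [ 0.6231 -0.026   0.1205] [0.648  0.012  0.1948]
side [291. 340.] 495 [ 0.3794 -0.4033  0.0074] [ 0.4146 -0.3575  0.1051]
```

View pics/l1.png

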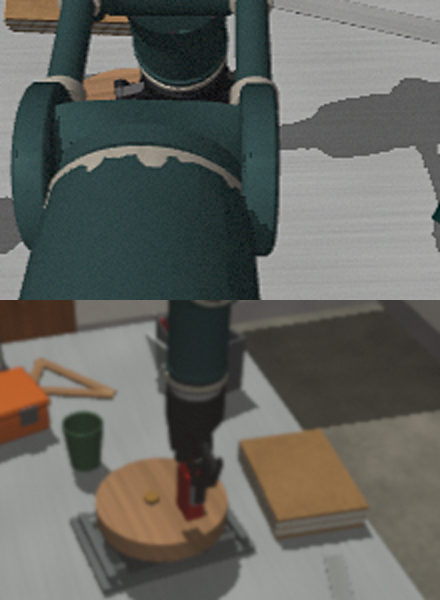

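The side view shows the eraser held just on the robot's right of the peg, clear of the disc. I'll lower it to peg height.

>>> drive_tool --claw '[30,30,30,30]' --pt "0.01 0.016 -0.02" --pt "0.01 0.016 -0.045" --pt "0.01 0.016 -0.06" --pt "0.01 0.016 -0.06" --yaw '[0,0,0,0]'

```text
time: 5.63
tool_pos: [0.6449, 0.0062, 0.2928]
tcp_rot: [0.148, -3.134, -0.0]
wrist_force: [-0.2, -0.2, -0.3]
width: 0.459
grip_force: 80.7
```

```bash
python3 look.py l2.png
```

```text
5.7333 [0.6455 0.0061 0.2946] [ 0.148 -3.136 -0.   ] [-0.74  0.17 -1.16]
top [490. 278.] 542 [ 0.3785 -0.3976  0.0128] [ 0.42   -0.3403  0.1046]
side [344. 183.] 125 [ 0.63   -0.0187  0.0897] [0.6542 0.0198 0.1657]
side [291. 339.] 524 [ 0.3795 -0.4035  0.007 ] [ 0.4156 -0.3563  0.1052]
```

>>> drive_tool --claw '[30,30,30,30,30,30,30,30]' --pt "0.01 0.02 0" --pt "0.016 0.027 0" --pt "0.022 0.032 0" --pt "0.027 0.039 0" --pt "0.033 0.045 0" --pt "0.037 0.052 0" --pt "0.042 0.058 0" --pt "0.045 0.065 0" --yaw '[0,0,0,0,0,0,0,0]'

```text
time: 6.4
tool_pos: [0.6686, 0.039, 0.2955]
tcp_rot: [0.149, -3.138, 0.0]
wrist_force: [-1.8, -5.0, 0.4]
width: 0.457
grip_force: 81.6
```

>>> drive_tool --claw '[30,30,30,30,30,30,30,30]' --pt "0.004 0.007 0" --pt "0.007 0.014 0" --pt "0.009 0.02 0" --pt "0.012 0.027 0" --pt "0.014 0.034 0" --pt "0.016 0.041 0" --pt "0.018 0.047 0" --pt "0.019 0.054 0" --yaw '[0,0,0,0,0,0,0,0]'

```text
time: 7.07
tool_pos: [0.6779, 0.066, 0.2952]
tcp_rot: [0.149, -3.138, 0.0]
wrist_force: [-2.7, -4.7, -1.2]
width: 0.46
grip_force: 81.6
```

```bash
python3 look.py l3.png
```

```text
7.1667 [0.678  0.0666 0.2954] [-1.490e-01  3.138e+00  2.000e-03] [-0.3  -2.56 -1.19]
top [488. 278.] 603 [ 0.3784 -0.3981  0.0025] [ 0.4212 -0.3401  0.1054]
side [349. 168.] 123 [0.6626 0.0426 0.0923] [0.6867 0.0819 0.1675]
side [291. 337.] 595 [ 0.3792 -0.4033  0.0067] [ 0.4182 -0.3521  0.1051]
```

View pics/l3.png

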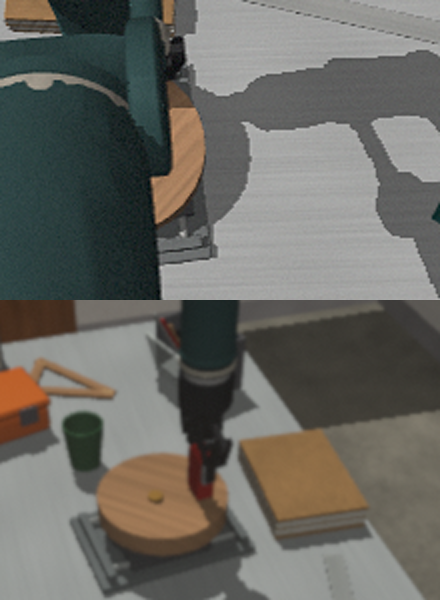

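The wood grain has turned and the eraser is on the far side of the disc, pushing the peg as planned with about 5 N. I'll carry on winding.

>>> drive_tool --claw '[30,30,30,30,30,30,30,30]' --pt "0.001 0.007 0" --pt "0.002 0.013 0" --pt "0.002 0.019 0" --pt "0.003 0.026 0" --pt "0.003 0.032 0" --pt "0.003 0.038 0" --pt "0.003 0.044 0" --pt "0.001 0.051 0" --yaw '[0,0,0,0,0,0,0,0]'

```text
time: 7.83
tool_pos: [0.6781, 0.0905, 0.2952]
tcp_rot: [0.149, -3.137, 0.003]
wrist_force: [-2.7, -8.5, -0.6]
width: 0.457
grip_force: 81.5
```

>>> drive_tool --claw '[30,30,30,30,30,30,30,30]' --pt "-0.002 0.007 0" --pt "-0.004 0.014 0" --pt "-0.007 0.022 0" --pt "-0.01 0.029 0" --pt "-0.015 0.037 0" --pt "-0.02 0.045 0" --pt "-0.026 0.052 0" --pt "-0.031 0.059 0" --yaw '[0,0,0,0,0,0,0,0]'

```text
time: 8.5
tool_pos: [0.6621, 0.1164, 0.2952]
tcp_rot: [0.152, -3.134, 0.017]
wrist_force: [-3.3, -24.3, 2.7]
width: 0.459
grip_force: 82.2
```

>>> drive_tool --claw '[30,30,30,30,30,30,30,30]' --pt "-0.006 0.006 0" --pt "-0.012 0.012 0" --pt "-0.018 0.018 0" --pt "-0.025 0.023 0" --pt "-0.031 0.027 0" --pt "-0.038 0.031 0" --pt "-0.044 0.035 0" --pt "-0.051 0.039 0" --yaw '[0,0,0,0,0,0,0,0]'

```text
time: 9.17
tool_pos: [0.6382, 0.127, 0.2956]
tcp_rot: [0.158, -3.135, 0.05]
wrist_force: [-0.6, -57.9, 8.1]
width: 0.459
grip_force: 85.0
```

```bash
python3 look.py l4.png
```

```text
9.2667 [0.6382 0.1333 0.2959] [-0.145  3.137 -0.016] [-0.34  1.52 -1.37]
top [261. 176.] 160 [0.5202 0.0547 0.0917] [0.6346 0.13   0.5285]
top [488. 278.] 647 [ 0.3781 -0.3977  0.0045] [ 0.4219 -0.3399  0.1055]
side [331. 160.] 93 [0.6238 0.0965 0.0928] [0.6477 0.1334 0.1661]
side [291. 335.] 654 [ 0.3784 -0.4031  0.0056] [ 0.42   -0.3465  0.1047]
```

View pics/l4.png

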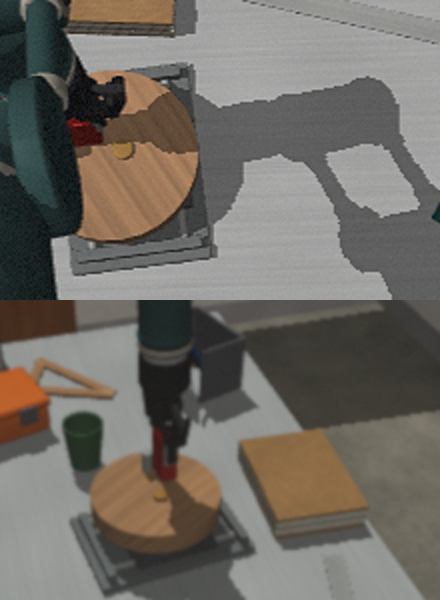

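```bash
cat > ang.py <<'E'
from h import *
from plan import YAW,AX
from scipy.optimize import least_squares
def disc_center(c):
    h=cv2.cvtColor(c["color"],cv2.COLOR_RGB2HSV).astype(int)
    m=(h[...,0]>4)&(h[...,0]<20)&(h[...,1]>60)
    v,u=np.nonzero(m); P=plane(c,np.c_[u,v],.085); d=c["depth"][v,u]; o,r=ray(c,np.c_[u,v]); Q=o+r*d[:,None]
    k=(abs(Q[:,2]-.085)<.006)&(np.hypot(*(P[:,:2]-AX).T)<.135); P=P[k,:2]
    H=P[cv2.convexHull(P.astype(np.float32)*1000,returnPoints=False)[:,0]]
    f=least_squares(lambda x:np.hypot(*(H-x).T)-.100,[AX[0],AX[1]],loss="soft_l1",f_scale=.001)
    return f.x,np.sort(abs(f.fun))[:3],len(H)
def grain(c):
    g=cv2.cvtColor(c["color"],cv2.COLOR_RGB2GRAY).astype(np.float32)
    h=cv2.cvtColor(c["color"],cv2.COLOR_RGB2HSV).astype(int)
    m=((h[...,0]>4)&(h[...,0]<20)&(h[...,1]>60)).astype(np.uint8)
    # rectify disc top plane to 1 mm grid
    xs,ys=np.meshgrid(np.arange(-90,91)/1000+AX[0],np.arange(-90,91)/1000+AX[1],indexing="ij")
    X=np.c_[xs.ravel(),ys.ravel(),np.full(xs.size,.085)]
    rot=R.from_rotvec(c["rotation"]) if np.ndim(c["rotation"])==1 else R.from_matrix(c["rotation"])
    p=rot.inv().apply(X-c["eye"]); K=c["mtx"]; u=(K[0,0]*p[:,0]/-p[:,2]+K[0,2]).reshape(xs.shape).astype(np.float32); v=(K[1,1]*-p[:,1]/-p[:,2]+K[1,2]).reshape(xs.shape).astype(np.float32)
    G=cv2.GaussianBlur(cv2.remap(g,u,v,cv2.INTER_LINEAR),(0,0),2); M=cv2.erode(cv2.remap(m,u,v,cv2.INTER_NEAREST),np.ones((13,13)))>0
    M&=np.hypot(xs-AX[0],ys-AX[1])<.085
    gx,gy=np.gradient(G); w=M&(np.hypot(gx,gy)<2.5)
    return np.degrees(np.arctan2(2*(gx*gy)[w].sum(),(gx*gx-gy*gy)[w].sum())/2),w.sum()
if __name__=="__main__":
    import sys
    for f in ("d0.pkl","d1.pkl"):
        D=pickle.load(open(f,"rb"))
        for n in D:
            x,r,k=disc_center(D[n]); d=x-AX; print(f,n,x.round(4),"off mm",(d*1000).round(1),"q from centre",round((np.arctan2(d[1],d[0])-YAW+.3)%6.283,2),"grain deg",grain(D[n]))
E
python3 ang.py
```

```text
d0.pkl top [0.6175 0.0728] off mm [13.9 -3.8] q from centre 6.22 grain deg (np.float32(5.4122744), np.int64(20512))
d0.pkl side [0.6164 0.0672] off mm [12.8 -9.4] q from centre 5.86 grain deg (np.float32(6.059905), np.int64(19198))
d1.pkl top [0.6157 0.0925] off mm [12.1 15.9] q from centre 1.13 grain deg (np.float32(-55.935158), np.int64(13067))
d1.pkl side [0.6123 0.0851] off mm [8.7 8.5] q from centre 0.98 grain deg (np.float32(-30.463295), np.int64(17098))
```

Run:
```python
from h import *
from plan import AX
D=pickle.load(open("d1.pkl","rb"))
for n,c in D.items():
    P=cloud(c,np.ones((400,640),bool)); v,u=np.nonzero(c["depth"]>0); col=c["color"][v,u].astype(int)
    k=(P[:,2]>.093)&(P[:,2]<.126)&(np.hypot(*(P[:,:2]-AX).T)<.11)&(col[:,0]<1.6*col[:,2])
    print(n,k.sum()); print(np.c_[u,v,(P*1000).round(),col][k][:40].astype(int).tolist())
    rot=R.from_rotvec(c["rotation"])
    for q in (1.2,1.6,1.87,2.07,2.3):
        f=q-.55+.0925; X=np.array([AX[0]+.068*np.cos(f),AX[1]+.068*np.sin(f),.12]); p=rot.inv().apply(X-c["eye"]);K=c["mtx"]
        uu=int(round(K[0,0]*p[0]/-p[2]+K[0,2]));vv=int(round(K[1,1]*p[1]/p[2]+K[1,2])); print(q,uu,vv,c["color"][vv,uu],c["depth"][vv,uu],-p[2])
c=D["side"]; t=D["top"]
cv2.imwrite("pics/l5.png",np.hstack([cv2.resize(c["color"][135:200,290:350,::-1],None,fx=6,fy=6,interpolation=cv2.INTER_CUBIC),cv2.resize(t["color"][140:205,250:310,::-1],None,fx=6,fy=6,interpolation=cv2.INTER_CUBIC)]))
```

```text
top 1
[[271, 174, 634, 95, 124, 77, 65, 49]]
1.2 259 166 [23 29 30] 0.7294728 0.8369516361123682
1.6 252 176 [28 31 35] 0.39456958 0.833054098884634
1.87 249 184 [ 9 17 24] 0.3693964 0.829783765038118
2.07 249 190 [22 30 30] 0.361058 0.8271892342330084
2.3 250 197 [10 26 20] 0.3599766 0.8241731869020336
side 60
[[322, 154, 615, 152, 119, 147, 149, 145], [323, 154, 617, 151, 119, 145, 148, 143], [324, 154, 620, 148, 121, 143, 145, 141], [321, 155, 611, 151, 117, 143, 145, 141], [322, 155, 612, 144, 121, 142, 145, 140], [323, 155, 616, 147, 119, 140, 142, 137], [324, 155, 618, 143, 121, 137, 138, 133], [325, 155, 622, 144, 119, 122, 118, 114], [326, 155, 624, 139, 122, 89, 71, 68], [321, 156, 609, 143, 119, 129, 129, 123], [322, 156, 612, 144, 118, 135, 137, 133], [323, 156, 615, 143, 118, 134, 137, 132], [324, 156, 617, 137, 122, 128, 130, 126], [325, 156, 621, 140, 119, 113, 110, 106], [326, 156, 623, 135, 122, 83, 65, 62], [321, 157, 608, 140, 117, 107, 103, 96], [322, 157, 610, 137, 120, 111, 112, 108], [323, 157, 614, 137, 119, 114, 115, 111], [324, 157, 616, 136, 119, 109, 109, 1
[... 392 characters left out ...]
], [323, 159, 613, 137, 111, 77, 77, 74], [324, 159, 616, 135, 112, 75, 74, 71], [325, 159, 620, 138, 109, 69, 64, 62], [326, 159, 624, 139, 107, 62, 43, 40], [321, 160, 607, 136, 109, 86, 76, 67], [322, 160, 610, 138, 107, 73, 73, 70], [323, 160, 614, 138, 106, 74, 74, 71], [324, 160, 615, 133, 110, 74, 74, 71], [325, 160, 620, 137, 105, 68, 63, 60], [326, 160, 622, 134, 108, 62, 44, 41], [321, 161, 608, 141, 102, 88, 78, 68]]
1.2 337 157 [42 38 36] 1.1640592 1.2041257810436852
1.6 329 155 [61 27 25] 1.1775949 1.211534507486653
1.87 323 155 [140 142 137] 1.2158996 1.2122516966497618
2.07 318 156 [149 136 122] 1.2633806 1.210488173968297
2.3 314 157 [147 132 118] 1.2673742 1.2061414294903838
```

View pics/l5.png

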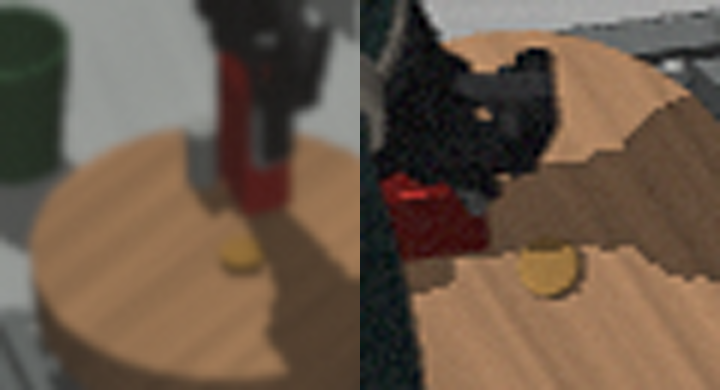

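```bash
cat > tilt.py <<'E'
from h import *
def tilt(c):
    nl,L,st,ce=cv2.connectedComponentsWithStats(red(c).astype(np.uint8))
    for i in range(1,nl):
        if st[i,4]<40 : continue
        P=cloud(c,L==i)
        if np.median(P[:,1])<-.25: continue
        for z in np.arange(P[:,2].min(),P[:,2].max(),.008):
            k=abs(P[:,2]-z-.004)<.004
            if k.sum()>1: print((z+.004).round(3),k.sum(),"x",P[k,0].min().round(4),P[k,0].max().round(4),"y",P[k,1].min().round(4),P[k,1].max().round(4))
if __name__=="__main__":
    D=pickle.load(open("d1.pkl","rb")); print("side"); tilt(D["side"]); print("top"); tilt(D["top"])
E
python3 tilt.py
```

```text
side
0.097 18 x 0.6252 0.6473 y 0.0977 0.1224
0.105 17 x 0.6246 0.6477 y 0.0965 0.1205
0.113 20 x 0.6249 0.6477 y 0.099 0.1217
0.121 4 x 0.6248 0.6286 y 0.1018 0.1209
0.129 4 x 0.6239 0.6262 y 0.1041 0.1225
0.137 4 x 0.6243 0.6249 y 0.1106 0.1197
0.153 4 x 0.6248 0.6262 y 0.1124 0.122
0.161 13 x 0.6238 0.6331 y 0.1053 0.1334
0.169 6 x 0.625 0.6289 y 0.1095 0.1301
top
0.096 8 x 0.624 0.6263 y 0.1018 0.1283
0.104 14 x 0.6233 0.6271 y 0.101 0.13
0.112 18 x 0.6228 0.6311 y 0.0994 0.1281
0.12 13 x 0.6246 0.6306 y 0.1 0.1243
0.128 14 x 0.6241 0.6271 y 0.1015 0.128
0.136 15 x 0.6239 0.6275 y 0.1005 0.1264
0.144 11 x 0.6249 0.6269 y 0.103 0.1241
0.152 14 x 0.6247 0.6278 y 0.1012 0.1252
0.16 19 x 0.6246 0.6307 y 0.102 0.1232
0.168 30 x 0.6256 0.6346 y 0.1037 0.1247
0.528 2 x 0.5202 0.5229 y 0.0547 0.0554
```

```bash
cat > plan2.py <<'E'
from plan import *
def C2(q):
    f=q-.55; n=f+np.pi/2; 
    if q<2.3: rel=np.array([-.022,np.interp(q,[1.87,2.3],[.005,-.020])])
    else:
        m=np.clip(n,np.pi,1.5*np.pi); rel=np.array([-.013,-.020])+.009*np.array([np.cos(m),np.sin(m)])
        rel[0]+=np.interp(q,[3.45,3.84],[0,.020])
    p=RP*np.array([np.cos(f),np.sin(f)])-rel; c,s=np.cos(YAW),np.sin(YAW); return AX+np.array([[c,-s],[s,c]])@p
qs=np.r_[np.linspace(1.87,3.83,49)]; P=np.array([C2(x) for x in qs]); P[0]=[.6366,.1402]
for k in range(0,48,8):
    print("q%.2f"%qs[k+8],P[k+8].round(4),[[round(float(a),3),round(float(b),3),0] for a,b in (P[k+1:k+9]-P[k])/.5])
E
python3 plan2.py
```

```text
q2.20 [0.6128 0.1596] [[-0.006, 0.007, 0], [-0.012, 0.012, 0], [-0.018, 0.017, 0], [-0.024, 0.022, 0], [-0.03, 0.026, 0], [-0.036, 0.031, 0], [-0.042, 0.035, 0], [-0.048, 0.039, 0]]
q2.52 [0.5903 0.1618] [[-0.006, 0.004, 0], [-0.012, 0.007, 0], [-0.018, 0.012, 0], [-0.024, 0.011, 0], [-0.029, 0.009, 0], [-0.034, 0.008, 0], [-0.04, 0.006, 0], [-0.045, 0.004, 0]]
q2.85 [0.571  0.1506] [[-0.005, -0.002, 0], [-0.01, -0.004, 0], [-0.015, -0.007, 0], [-0.02, -0.01, 0], [-0.025, -0.013, 0], [-0.03, -0.016, 0], [-0.034, -0.019, 0], [-0.039, -0.022, 0]]
q3.18 [0.5564 0.1338] [[-0.004, -0.004, 0], [-0.008, -0.007, 0], [-0.012, -0.011, 0], [-0.016, -0.016, 0], [-0.02, -0.02, 0], [-0.023, -0.024, 0], [-0.026, -0.029, 0], [-0.029, -0.034, 0]]
q3.50 [0.5451 0.1129] [[-0.003, -0.005, 0], [-0.005, -0.01, 0], [-0.008, -0.015, 0], [-0.01, -0.02, 0], [-0.012, -0.025, 0], [-0.014, -0.03, 0], [-0.017, -0.036, 0], [-0.022, -0.042, 0]]
q3.83 [0.5283 0.0893] [[-0.005, -0.006, 0], [-0.01, -0.012, 0], [-0.015, -0.018, 0], [-0.02, -0.024, 0], [-0.024, -0.03, 0], [-0.028, -0.036, 0], [-0.031, -0.041, 0], [-0.034, -0.047, 0]]
```

The second crop shows the peg (grey, crop (205,165) in the side half) sitting on the eraser's robot-side face at about 1.87 rad. The eraser is still upright. I'll wind on by corner contact, which avoids jamming again.

>>> drive_tool --claw '[30,30,30,30,30,30,30,30]' --pt "-0.006 0.007 0" --pt "-0.012 0.012 0" --pt "-0.018 0.017 0" --pt "-0.024 0.022 0" --pt "-0.03 0.026 0" --pt "-0.036 0.031 0" --pt "-0.042 0.035 0" --pt "-0.048 0.039 0" --yaw '[0,0,0,0,0,0,0,0]'

```text
time: 9.93
tool_pos: [0.6132, 0.1604, 0.2956]
tcp_rot: [-0.15, 3.137, 0.0]
wrist_force: [5.1, -1.5, -1.4]
width: 0.457
grip_force: 84.7
```

```bash
python3 look.py l6.png; python3 tilt.py
cat > peg.py <<'E'
from h import *
from plan import AX,YAW
D=pickle.load(open("d1.pkl","rb"))
for n,c in D.items():
    P=cloud(c,np.ones((400,640),bool)); v,u=np.nonzero(c["depth"]>0); col=c["color"][v,u].astype(int)
    k=(P[:,2]>.093)&(P[:,2]<.126)&(np.hypot(*(P[:,:2]-AX).T)<.095)&(np.ptp(col,axis=1)<22)&(col.min(1)>55)
    if k.sum()>3:
        p=np.median(P[k],0); d=p[:2]-AX; print(n,k.sum(),"peg",p.round(4),"r",np.hypot(*d).round(4),"q",round((np.arctan2(d[1],d[0])-YAW+.55)%6.283,2))
E
python3 peg.py
```

```text
10.0333 [0.6126 0.1606 0.2955] [ 1.490e-01 -3.137e+00 -1.000e-03] [ 2.2  -0.55  0.48]
top [240. 188.] 155 [0.584  0.1384 0.0929] [0.608  0.1775 0.254 ]
top [487. 277.] 669 [ 0.3785 -0.3986  0.0089] [ 0.4219 -0.3403  0.1058]
side [317. 146.] 35 [0.5985 0.1378 0.1199] [0.6061 0.1731 0.1665]
side [322. 160.] 34 [0.6032 0.1353 0.0917] [0.6213 0.1429 0.1172]
side [291. 335.] 648 [ 0.3792 -0.4036  0.0056] [ 0.42   -0.3452  0.1046]
side
top
0.097 5 x 0.5996 0.6008 y 0.1606 0.1686
0.105 9 x 0.5987 0.6013 y 0.1568 0.1762
0.113 12 x 0.5986 0.6079 y 0.1396 0.1757
0.121 12 x 0.5988 0.6033 y 0.1398 0.1739
0.129 16 x 0.5982 0.603 y 0.1399 0.1775
0.137 21 x 0.5983 0.6029 y 0.1401 0.1755
0.145 16 x 0.5987 0.6021 y 0.141 0.1758
0.153 16 x 0.5989 0.6022 y 0.1399 0.1736
0.161 25 x 0.5987 0.608 y 0.1413 0.1725
0.169 19 x 0.6008 0.6052 y 0.1409 0.1696
top 51 peg [0.5925 0.1423 0.1192] r 0.0666 q 2.2
side 52 peg [0.5905 0.1354 0.1113] r 0.0602 q 2.25
```

Peg measured at 2.2 rad with a force of 5 N, exactly on plan. Continuing.

>>> drive_tool --claw '[30,30,30,30,30,30,30,30]' --pt "-0.006 0.004 0" --pt "-0.012 0.007 0" --pt "-0.018 0.012 0" --pt "-0.024 0.011 0" --pt "-0.029 0.009 0" --pt "-0.034 0.008 0" --pt "-0.04 0.006 0" --pt "-0.045 0.004 0" --yaw '[0,0,0,0,0,0,0,0]'

```text
time: 10.7
tool_pos: [0.5903, 0.1624, 0.2954]
tcp_rot: [0.148, -3.138, -0.003]
wrist_force: [2.8, 3.8, -0.6]
width: 0.459
grip_force: 84.8
```

>>> drive_tool --claw '[30,30,30,30,30,30,30,30]' --pt "-0.005 -0.002 0" --pt "-0.01 -0.004 0" --pt "-0.015 -0.007 0" --pt "-0.02 -0.01 0" --pt "-0.025 -0.013 0" --pt "-0.03 -0.016 0" --pt "-0.034 -0.019 0" --pt "-0.039 -0.022 0" --yaw '[0,0,0,0,0,0,0,0]'

```text
time: 11.37
tool_pos: [0.5708, 0.1511, 0.2953]
tcp_rot: [0.148, -3.137, -0.002]
wrist_force: [2.1, 3.9, 0.1]
width: 0.461
grip_force: 84.9
```

```bash
python3 look.py l7.png; python3 peg.py
```

```text
11.4667 [0.5704 0.1507 0.2952] [ 0.148 -3.136 -0.   ] [0.97 4.29 0.12]
top [247. 208.] 96 [0.5562 0.1305 0.0957] [0.5611 0.165  0.1661]
top [486. 277.] 699 [ 0.3785 -0.398   0.0046] [ 0.422  -0.3404  0.1059]
side [304. 150.] 29 [0.556  0.1302 0.1273] [0.5627 0.1621 0.1653]
side [291. 335.] 646 [ 0.3792 -0.4031  0.008 ] [ 0.4197 -0.3463  0.1049]
top 52 peg [0.5542 0.1237 0.1194] r 0.0683 q 2.84
side 46 peg [0.5528 0.1143 0.1125] r 0.0632 q 2.96
```

>>> drive_tool --claw '[30,30,30,30,30,30,30,30]' --pt "-0.004 -0.004 0" --pt "-0.008 -0.007 0" --pt "-0.012 -0.011 0" --pt "-0.016 -0.016 0" --pt "-0.02 -0.02 0" --pt "-0.023 -0.024 0" --pt "-0.026 -0.029 0" --pt "-0.029 -0.034 0" --yaw '[0,0,0,0,0,0,0,0]'

```text
time: 12.13
tool_pos: [0.5561, 0.1341, 0.2952]
tcp_rot: [0.148, -3.136, -0.002]
wrist_force: [-0.5, 5.2, 0.5]
width: 0.457
grip_force: 85.0
```

>>> drive_tool --claw '[30,30,30,30,30,30,30,30]' --pt "-0.003 -0.005 0" --pt "-0.005 -0.01 0" --pt "-0.008 -0.015 0" --pt "-0.01 -0.02 0" --pt "-0.012 -0.025 0" --pt "-0.014 -0.03 0" --pt "-0.017 -0.036 0" --pt "-0.022 -0.042 0" --yaw '[0,0,0,0,0,0,0,0]'

```text
time: 12.8
tool_pos: [0.5457, 0.1127, 0.2953]
tcp_rot: [-0.149, 3.138, 0.0]
wrist_force: [1.8, 4.1, -1.4]
width: 0.458
grip_force: 84.9
```

```bash
python3 look.py l8.png; python3 peg.py
```

```text
12.9 [0.5454 0.1121 0.2952] [ 1.490e-01 -3.137e+00  2.000e-03] [-0.09  2.65 -0.71]
top [487. 277.] 677 [ 0.3785 -0.398   0.0046] [ 0.422  -0.3401  0.1054]
side [291. 335.] 648 [ 0.3792 -0.4033  0.007 ] [ 0.4197 -0.3474  0.1058]
top 47 peg [0.5351 0.0831 0.1201] r 0.0688 q 3.5
side 53 peg [0.5341 0.074  0.1125] r 0.0695 q 3.64
```

>>> drive_tool --claw '[30,30,30,30,30,30,30,30]' --pt "-0.005 -0.006 0" --pt "-0.01 -0.012 0" --pt "-0.015 -0.018 0" --pt "-0.02 -0.024 0" --pt "-0.024 -0.03 0" --pt "-0.028 -0.036 0" --pt "-0.031 -0.041 0" --pt "-0.034 -0.047 0" --yaw '[0,0,0,0,0,0,0,0]'

```text
time: 13.57
tool_pos: [0.5287, 0.089, 0.2954]
tcp_rot: [-0.149, 3.138, 0.0]
wrist_force: [2.0, 4.8, -0.3]
width: 0.459
grip_force: 84.9
```

>>> drive_tool --claw '[30,30,30]' --pt "0 0 0" --pt "0 0 0" --pt "0 0 0" --yaw '[0,0,0]'

```text
time: 13.82
tool_pos: [0.5286, 0.0891, 0.2953]
tcp_rot: [0.149, -3.137, 0.001]
wrist_force: [0.4, 2.7, 0.9]
width: 0.456
grip_force: 84.9
```

```bash
cat > track.py <<'E'
from workcell import bot
from h import *
from plan import AX,YAW
E=np.array([[np.cos(YAW),np.sin(YAW)],[-np.sin(YAW),np.cos(YAW)]]) # world->stand
B0={"top":np.array([.60380,.07681]),"side":np.array([.60336,.07618])}
def measure(c,n):
    v,u=np.nonzero(c["depth"]>0); P=cloud(c,np.ones((400,640),bool)); col=c["color"][v,u].astype(int)
    h=cv2.cvtColor(c["color"],cv2.COLOR_RGB2HSV).astype(int)[v,u]
    near=np.hypot(*(P[:,:2]-AX).T)
    b=(h[:,0]>=15)&(h[:,0]<28)&(h[:,1]>130)&(near<.06)&(abs(P[:,2]-.087)<.012)
    car=None
    if b.sum()>12:
        d=E@(plane(c,[u[b].mean(),v[b].mean()],.087)[0,:2]-B0[n]); car=d
    k=(P[:,2]>.113)&(P[:,2]<.127)&(near<.105)&(np.ptp(col,axis=1)<22)&(col.min(1)>60)&(h[:,1]<60)
    q=None
    if k.sum()>5:
        p=plane(c,[u[k].mean(),v[k].mean()],.12)[0,:2]; d=E@(p-AX)-[car[0] if car is not None else 0,0]
        q=((np.arctan2(d[1],d[0])+.55+.3)%6.283-.3,np.hypot(*d),k.sum())
    return q,car,b.sum()
def run():
    C={n:bot.read_camera(n) for n in ("top","side")}; s=bot.read_state(); pickle.dump(C,open("d1.pkl","wb"))
    f=E@s["wrist_force"][:2]; x=E@(s["tool_pos"][:2]-AX)
    print("t",round(s["time"],2),"eraser stand xy mm",(x*1000).round(1),"z",s["tool_pos"][2].round(4),"F stand",f.round(1),"grip",round(float(s["grip_force"]),1))
    for n in C:
        q,c,nb=measure(C[n],n); print(n,"q",None if q is None else np.round(q,3),"carriage mm",None if c is None else (c*1000).round(1),nb)
if __name__=="__main__": run()
E
python3 track.py
```

```text
t 13.92 eraser stand xy mm [-73.4  19.5] z 0.2953 F stand [-0.3  3.2] grip 84.9
top q None carriage mm None 0
side q [ 3.927  0.071 22.   ] carriage mm [-0.3 -0.7] 35
```

Wound to the stop and held. Now I'll let the peg go and bring the eraser down to the disc's edge.

>>> drive_tool --claw '[30,30,30,30,30,30,30,30]' --pt "-0.07 -0.006 0" --pt "-0.135 -0.021 -0.01" --pt "-0.133 -0.042 -0.04" --pt "-0.131 -0.06 -0.058" --pt "-0.115 -0.058 -0.058" --pt "-0.108 -0.057 -0.058" --pt "-0.104 -0.057 -0.058" --pt "-0.1 -0.057 -0.058" --yaw '[0,0,0,0,0,0,0,0]'

```text
time: 14.58
tool_pos: [0.4803, 0.061, 0.267]
tcp_rot: [-0.149, 3.138, 0.0]
wrist_force: [-1.5, 0.6, -0.6]
width: 0.458
grip_force: 84.9
```

```bash
python3 track.py
```

```text
t 14.68 eraser stand xy mm [-124.4   -4.1] z 0.267 F stand [-0.3  0.5] grip 84.9
top q None carriage mm [12.  -0.2] 18
side q [ 3.409  0.068 18.   ] carriage mm [ 3.4 -0.2] 37
```

>>> drive_tool --claw '[30,30,30,30,30,30,30,30]' --pt "0.004 0.002 0" --pt "0.008 0.005 0" --pt "0.0095 0.007 0" --pt "0.01 0.009 0" --pt "0.01 0.011 0" --pt "0.011 0.013 0" --pt "0.011 0.015 0" --pt "0.011 0.017 0" --yaw '[0,0,0,0,0,0,0,0]'

```text
time: 15.35
tool_pos: [0.4843, 0.0694, 0.2664]
tcp_rot: [0.149, -3.138, 0.0]
wrist_force: [-1.8, -0.0, -0.9]
width: 0.455
grip_force: 84.9
```

```bash
cat > sug.py <<'E'
import sys
from track import *
def sug(q,w,Ft,mu=.45):
    # simulate the run-back at push Ft; rows for the next 8 periods relative to the present pose
    s=bot.read_state(); x0=E@(s["tool_pos"][:2]-AX); out=[]
    for i in range(8):
        for _ in range(10):
            a=q-.3; tq=-(.17+.03*q/3.9)-.22*w+mu*Ft*(.1-.015*np.cos(a))-Ft*.015*np.sin(a)
            w=min(w+tq/.11/120,-.0); q=max(q+w/120,0)
        r=min(1,(i+1)/3)
        d=np.array([-.113+.015*np.cos(q-.3)+Ft/300,.010*np.sin(q-.3)])-x0
        d*=[r,(i+1)/8]; g=E.T@d/.5; out.append([round(float(g[0]),3),round(float(g[1]),3),0])
    print("end q %.2f w %.2f"%(q,w),out)
if __name__=="__main__":
    run()
    if len(sys.argv)>1: sug(*map(float,sys.argv[1:]))
E
python3 sug.py
```

```text
t 15.45 eraser stand xy mm [-119.4    3.9] z 0.2664 F stand [-1.3  1.1] grip 84.9
top q None carriage mm None 1
side q [ 3.063  0.064 18.   ] carriage mm [5.7 0.1] 37
```

>>> drive_tool --claw '[30,30,30,30,30,30,30,30]' --pt "0.0015 0.001 0" --pt "0.003 0.002 0" --pt "0.0045 0.003 0" --pt "0.006 0.004 0" --pt "0.0065 0.005 0" --pt "0.0075 0.0055 0" --pt "0.0085 0.006 0" --pt "0.009 0.007 0" --yaw '[0,0,0,0,0,0,0,0]'

```text
time: 16.12
tool_pos: [0.4888, 0.0728, 0.2663]
tcp_rot: [0.149, -3.138, -0.0]
wrist_force: [-2.6, 1.6, -0.2]
width: 0.459
grip_force: 84.9
```

```bash
cat > sug.py <<'E'
import sys
from track import *
def sug(q,w,c,Ft,mu=.45):
    # simulate the run-back at push Ft; rows for the next 8 periods: disc's in-out plus the correction of the carriage
    s=bot.read_state(); y0=(E@(s["tool_pos"][:2]-AX))[1]; out=[]; q0=q; Fn=c*.3
    for i in range(8):
        for _ in range(10):
            a=q-.3; tq=-(.17+.03*q/3.9)-.22*w+mu*Fn*(.1-.015*np.cos(a))-Fn*.015*np.sin(a)
            w=min(w+tq/.11/120,-.0); q=max(q+w/120,0)
        r=min(1,(i+1)/5); Fn=c*.3+(Ft-c*.3)*r
        d=np.array([.015*(np.cos(q-.3)-np.cos(q0-.3))+(Ft/300-c/1000)*r,(.010*np.sin(q-.3)-y0)*(i+1)/8])
        g=E.T@d/.5; out.append([round(float(g[0]),4),round(float(g[1]),4),0])
    print("end q %.2f w %.2f"%(q,w),out)
if __name__=="__main__":
    if len(sys.argv)>1: sug(*map(float,sys.argv[1:]))
    else: run()
E
python3 sug.py
```

```text
t 16.22 eraser stand xy mm [-114.6    6.8] z 0.2664 F stand [-2.1  1.3] grip 84.9
top q None carriage mm None 0
side q [ 2.754  0.064 18.   ] carriage mm [ 8.4 -0.6] 36
```

>>> drive_tool --claw '[30,30,30,30,30,30,30,30]' --pt "0.001 0.0005 0" --pt "0.0015 0.001 0" --pt "0.002 0.0015 0" --pt "0.003 0.002 0" --pt "0.0035 0.0025 0" --pt "0.0045 0.003 0" --pt "0.005 0.0035 0" --pt "0.006 0.004 0" --yaw '[0,0,0,0,0,0,0,0]'

```text
time: 16.88
tool_pos: [0.4918, 0.0748, 0.2664]
tcp_rot: [0.149, -3.138, -0.0]
wrist_force: [-2.6, 1.2, -1.3]
width: 0.462
grip_force: 84.9
```

```bash
python3 sug.py
```

```text
t 16.98 eraser stand xy mm [-111.3    8.5] z 0.2665 F stand [-2.9  1. ] grip 84.9
top q None carriage mm None 0
side q [ 2.451  0.062 18.   ] carriage mm [ 8.3 -0.3] 35
```

>>> drive_tool --claw '[30,30,30,30,30,30,30,30]' --pt "0.001 0 0" --pt "0.002 0 0" --pt "0.003 0.001 0" --pt "0.004 0.001 0" --pt "0.005 0.001 0" --pt "0.006 0.0015 0" --pt "0.007 0.002 0" --pt "0.0082 0.002 0" --yaw '[0,0,0,0,0,0,0,0]'

```text
time: 17.65
tool_pos: [0.496, 0.0758, 0.2664]
tcp_rot: [0.149, -3.138, -0.0]
wrist_force: [-3.3, 0.9, -1.8]
width: 0.46
grip_force: 84.9
```

```bash
python3 sug.py
```

```text
t 17.75 eraser stand xy mm [-107.1    9.1] z 0.2665 F stand [-2.   1.2] grip 84.9
top q None carriage mm None 0
side q [ 2.134  0.061 22.   ] carriage mm [ 9.  -0.2] 34
```

>>> drive_tool --claw '[30,30,30,30,30,30,30,30]' --pt "0.001 0 0" --pt "0.002 0 0" --pt "0.003 0.001 0" --pt "0.004 0.001 0" --pt "0.005 0.001 0" --pt "0.006 0.001 0" --pt "0.0073 0.002 0" --pt "0.0085 0.002 0" --yaw '[0,0,0,0,0,0,0,0]'

```text
time: 18.42
tool_pos: [0.5003, 0.0768, 0.2664]
tcp_rot: [0.149, -3.138, -0.0]
wrist_force: [-2.5, 0.8, -0.5]
width: 0.459
grip_force: 84.9
```

```bash
python3 sug.py
```

```text
t 18.52 eraser stand xy mm [-102.8    9.7] z 0.2665 F stand [-3.   0.4] grip 84.9
top q None carriage mm None 0
side q [ 1.735  0.06  24.   ] carriage mm [ 8.  -0.1] 38
```

>>> drive_tool --claw '[30,30,30,30,30,30,30,30]' --pt "0.002 0 0" --pt "0.0035 0 0" --pt "0.005 0 0" --pt "0.0065 0 0" --pt "0.008 0.001 0" --pt "0.0095 0.001 0" --pt "0.011 0.001 0" --pt "0.012 0.001 0" --yaw '[0,0,0,0,0,0,0,0]'

```text
time: 19.18
tool_pos: [0.5062, 0.0773, 0.2664]
tcp_rot: [0.149, -3.138, 0.0]
wrist_force: [-3.6, 1.2, -0.3]
width: 0.461
grip_force: 84.9
```

```bash
python3 sug.py
```

```text
t 19.28 eraser stand xy mm [-96.8   9.7] z 0.2664 F stand [-3.1  1.6] grip 84.9
top q [ 1.315  0.074 32.   ] carriage mm None 0
side q [ 1.37   0.062 21.   ] carriage mm [ 8.7 -0.7] 37
```

>>> drive_tool --claw '[30,30,30,30,30,30,30,30]' --pt "0.0012 0 0" --pt "0.0024 0 0" --pt "0.0036 -0.001 0" --pt "0.0047 -0.001 0" --pt "0.0056 -0.001 0" --pt "0.0065 -0.002 0" --pt "0.0075 -0.002 0" --pt "0.008 -0.002 0" --yaw '[0,0,0,0,0,0,0,0]'

```text
time: 19.95
tool_pos: [0.5103, 0.0763, 0.2664]
tcp_rot: [-0.149, 3.138, -0.0]
wrist_force: [-3.0, 0.1, -1.3]
width: 0.46
grip_force: 84.9
```

```bash
python3 sug.py
```

```text
t 20.05 eraser stand xy mm [-92.9   8.3] z 0.2664 F stand [-2.6  1.2] grip 84.9
top q [ 1.055  0.075 42.   ] carriage mm None 0
side q [ 1.025  0.061 22.   ] carriage mm [ 9.  -0.4] 36
```

>>> drive_tool --claw '[30,30,30,30,30,30,30,30]' --pt "0.001 -0.001 0" --pt "0.0017 -0.001 0" --pt "0.0024 -0.002 0" --pt "0.003 -0.003 0" --pt "0.0036 -0.004 0" --pt "0.004 -0.004 0" --pt "0.0044 -0.005 0" --pt "0.0047 -0.006 0" --yaw '[0,0,0,0,0,0,0,0]'

```text
time: 20.72
tool_pos: [0.5126, 0.0732, 0.2664]
tcp_rot: [-0.149, 3.138, -0.0]
wrist_force: [-2.5, 1.0, -1.1]
width: 0.459
grip_force: 84.9
```

```bash
python3 sug.py
```

```text
t 20.82 eraser stand xy mm [-90.9   5. ] z 0.2664 F stand [-1.6  0.3] grip 84.9
top q [ 0.799  0.075 45.   ] carriage mm None 0
side q [ 0.71   0.063 19.   ] carriage mm [ 8.4 -0.6] 36
```

>>> drive_tool --claw '[30,30,30,30,30,30,30,30]' --pt "0.001 -0.001 0" --pt "0.0015 -0.001 0" --pt "0.002 -0.002 0" --pt "0.0025 -0.002 0" --pt "0.003 -0.003 0" --pt "0.003 -0.004 0" --pt "0.0033 -0.004 0" --pt "0.0035 -0.005 0" --yaw '[0,0,0,0,0,0,0,0]'

```text
time: 21.48
tool_pos: [0.5143, 0.0708, 0.2664]
tcp_rot: [-0.149, 3.138, 0.0]
wrist_force: [-2.9, 1.2, -0.1]
width: 0.458
grip_force: 84.9
```

```bash
python3 sug.py
```

```text
t 21.58 eraser stand xy mm [-89.5   2.4] z 0.2664 F stand [-1.6  0.9] grip 84.9
top q [ 0.563  0.076 41.   ] carriage mm None 0
side q [ 0.43   0.065 20.   ] carriage mm [ 8.4 -0.6] 36
```

>>> drive_tool --claw '[30,30,30,30,30,30,30,30]' --pt "0 -0.001 0" --pt "0 -0.002 0" --pt "0 -0.003 0" --pt "0 -0.004 0" --pt "0 -0.005 0" --pt "0 -0.006 0" --pt "0 -0.006 0" --pt "0 -0.006 0" --yaw '[0,0,0,0,0,0,0,0]'

```text
time: 22.25
tool_pos: [0.5143, 0.0677, 0.2664]
tcp_rot: [-0.149, 3.138, 0.0]
wrist_force: [-2.6, 0.6, 0.1]
width: 0.458
grip_force: 84.9
```

>>> drive_tool --claw '[30,30,30,30,30,30,30,30]' --pt "0 0 0" --pt "0 0 0" --pt "0 0 0" --pt "0 0 0" --pt "0 0 0" --pt "0 0 0" --pt "0 0 0" --pt "0 0 0" --yaw '[0,0,0,0,0,0,0,0]'

```text
time: 22.92
tool_pos: [0.5143, 0.0678, 0.2664]
tcp_rot: [0.149, -3.138, 0.0]
wrist_force: [-1.8, 0.1, -0.3]
width: 0.46
grip_force: 84.9
```

```bash
python3 sug.py
```

```text
t 23.02 eraser stand xy mm [-89.8  -0.5] z 0.2664 F stand [-3.6  0.9] grip 84.9
top q [ 0.156  0.077 30.   ] carriage mm None 0
side q [-0.076  0.061 23.   ] carriage mm [ 8.3 -0.3] 37
```

>>> drive_tool --claw '[30,30,30,30,30,30,30,30]' --pt "0 0 0" --pt "0 0 0" --pt "0 0 0" --pt "0 0 0" --pt "0 0 0" --pt "0 0 0" --pt "0 0 0" --pt "0 0 0" --yaw '[0,0,0,0,0,0,0,0]'

```text
time: 23.68
tool_pos: [0.5143, 0.0678, 0.2664]
tcp_rot: [-0.149, 3.138, -0.0]
wrist_force: [-3.8, 0.1, -0.3]
width: 0.458
grip_force: 84.9
```

```bash
python3 sug.py; python3 -c "
from track import *
print(measure(pickle.load(open('d0.pkl','rb'))['side'],'side'))
c=pickle.load(open('d1.pkl','rb'))['side'];cv2.imwrite('pics/l9.png',cv2.resize(c['color'][100:240,250:420,::-1],None,fx=4,fy=4,interpolation=cv2.INTER_CUBIC))"
```

```text
t 23.78 eraser stand xy mm [-89.8  -0.5] z 0.2664 F stand [-2.5  1.7] grip 84.9
top q [ 0.06   0.078 26.   ] carriage mm None 0
side q [-0.173  0.064 24.   ] carriage mm [ 8.4 -0.6] 36
((np.float64(-0.12789689029105877), np.float64(0.06932846077716699), np.int64(19)), array([-5.11871596e-06, -3.15184944e-06]), np.int64(35))
```

View pics/l9.png

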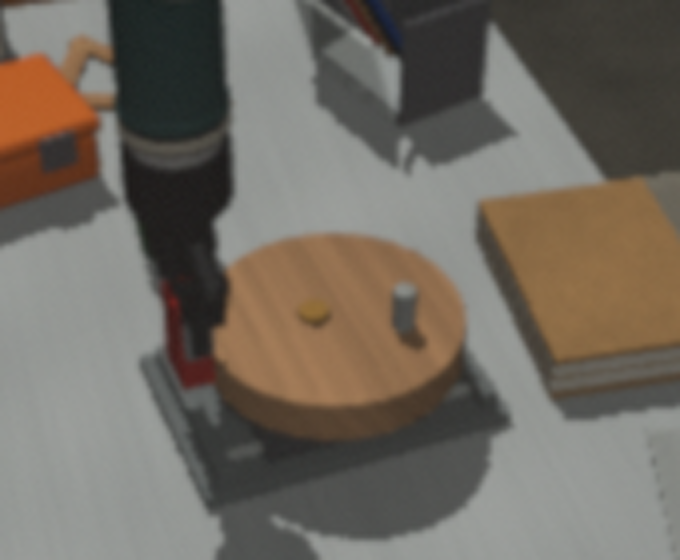

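The eraser rests against the robot-side edge and the peg (405,305 in the crop) is back near home. One more wait to make sure it has stopped.

>>> drive_tool --claw '[30,30,30,30,30,30,30,30]' --pt "0 0 0" --pt "0 0 0" --pt "0 0 0" --pt "0 0 0" --pt "0 0 0" --pt "0 0 0" --pt "0 0 0" --pt "0 0 0" --yaw '[0,0,0,0,0,0,0,0]'

```text
time: 24.45
tool_pos: [0.5143, 0.0678, 0.2664]
tcp_rot: [0.149, -3.138, 0.0]
wrist_force: [-2.4, 0.7, -0.4]
width: 0.458
grip_force: 84.9
```

>>> drive_tool --claw '[30,30,30,30,30,30,30,30]' --pt "0 0 0" --pt "0 0 0" --pt "0 0 0" --pt "0 0 0" --pt "0 0 0" --pt "0 0 0" --pt "0 0 0" --pt "0 0 0" --yaw '[0,0,0,0,0,0,0,0]'

```text
time: 25.12
tool_pos: [0.5143, 0.0678, 0.2664]
tcp_rot: [0.149, -3.138, 0.0]
wrist_force: [-2.7, 0.5, -0.4]
width: 0.46
grip_force: 84.9
```

```bash
python3 sug.py
```

```text
t 25.22 eraser stand xy mm [-89.8  -0.5] z 0.2664 F stand [-2.4  0.8] grip 84.9
top q [ 0.056  0.078 27.   ] carriage mm None 0
side q [-0.124  0.07  22.   ] carriage mm [ 8.4 -0.6] 36
```

At rest at the home reading (-0.124, against -0.128 at the start), with a push of about 2.5 N. Handing in.

```bash
python3 -c "
from workcell import bot
print(bot.finish_job())"
```

```text
the job is handed in; nothing more can be done
None
```

I handed the job in at about 25 s, with the turntable back home and at rest and the held eraser pressing the disc's robot-side edge with about 2.5 N; while winding, the eraser jammed briefly on the peg (the wrist force read 58 N, limit 120 N), then slipped free and winding carried on, and I saw no verdict.

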